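Change over the bench polisher

TASK

Change the bench polisher over to a fine-polish run: the finished black-lidded pot, still locked in it, is to be pushed in, turned anticlockwise to free it and stood upright on the wooden kit board, and every blue-lidded pot goes into a socket of its own (any one), lugs down through the slots, pushed in against the spring and turned clockwise (seen from above) as far as it goes, so that it stays locked when released. The red-lidded pot on the kit board is the wrong one: stand it upright on the dark steel stock board, and load the blue pot from the stock board in its stead, leaving the other stock pots standing there and nothing else knocked about. When all the blue pots are locked and the red and black ones are put away, push the orange-tipped switch lever over, away from the robot, to its other end.

Things in the scene. Friction and masses are not known exactly. Their poses are not given: they have to be found in the camera images.
- blue_a: Blue-lidded pot, 0.2 kg, on the kit board (may be absent). Origin: centre of its underside. Heavy steel foot 48 mm across, z 0-18 mm; lugs at its bottom to +x and -x, 12 wide (y), z 0-7, reaching 35 mm from the axis. Body 60 mm across, z 18 (a flat shoulder) to 58. On the lid a bar to grip: 56 mm long in x (in line with the lugs), 16 mm thick in y, z 58-88. Half-turn symmetric.
- blue_b: Same size and shape as blue_a: another blue-lidded pot on the kit board (it may be absent; at least one of blue_a and blue_b is there).
- blue_spare: Same size and shape as blue_a: the blue-lidded pot that waits on the stock board, always there.
- red_pot: Same size and shape as blue_a: the wrong, red-lidded pot on the kit board, always there.
- black_pot: Same size and shape as blue_a: the finished, black-lidded pot, locked at the start in socket1 (underside at z = 7 mm, turned about 60 degrees clockwise from the slots). To free it push it down to z = 4 mm, turn it back anticlockwise 57 to 61 degrees until the lugs are under the slots, and lift.
- yellow_pot: Same size and shape as blue_a: a yellow-lidded pot on the stock board, to be left there (it may be absent).
- green_pot: Same size and shape as blue_a: a green-lidded pot on the stock board, to be left there (it may be absent).
- kit_board: Fixed pale wooden board 150 (x) x 330 (y) x 4 mm with three places for pots, at y = -95, 0 and +95 mm in its frame; origin at the centre of its underside. At the start one place may be free. It lies on the left or the right.
- stock_board: Fixed dark steel board of the same size (150 x 330 x 4 mm, origin at the centre of its underside) with three places at y = -95, 0 and +95 mm, on the other side from the kit board. When both other stock pots are present, its only free place is the one that the spare blue pot leaves.
- machine: Fixed polisher casing, a blue box 130 (x) x 420 (y) x 50 mm, origin at the centre of its underside. On its top stand three sockets, at y = +130, +35 and -60 mm in its frame (in any order), and the switch at y = -155 mm.
- socket1: Bayonet socket fixed on the casing's top: aluminium ring 90 mm across, 22 mm tall, origin at the centre of its underside. Its top plate (z 14-22 mm) has a bore 52 mm across and two entry slots 17 mm wide towards +x and -x, reaching 39 mm from the axis, a white mark outside each. A sprung rubber pad in the middle; socket2 tells how it works. Each socket is turned its own way.
- socket2: Like socket1. The pad first holds a pot's underside about 11 mm above the socket's origin, lugs in the slots. Push it down to z = 4 mm (shoulder on the plate; about 6 N less the pot's weight), keep it down and turn it clockwise seen from above, about 63 degrees, to the end stop (anticlockwise is blocked). Let go: the spring lifts it to z = 7 mm, lugs held under the plate.
- socket3: Like socket1 and socket2, turned its own way.
- switch (a joint): Switch lever's angle: 0 to 1.0 rad; 0 leans towards the machine's -x side (towards the robot, off), 1.0 leans to its +x side (on). It stays where it is left; moving it takes about 1 N at the tip.
- switch_tip (a point): Centre of the lever's orange ball, 26 mm across, 70 mm from the pivot; the pivot lies 72 mm above the table at y = -155 mm, x = 0 in the machine's frame and runs along the machine's y.
- tub: Bystander: blue plastic tub with a white lid, 108 x 138 x 82 mm, origin under its centre.
- flux: Bystander: white bottle with a red cap, 56 mm across, 130 mm tall, origin under its centre.
- copper_puck: Bystander: copper disc 70 mm across, 30 mm tall, origin under its centre.
Things that resemble listed ones, but are neither listed nor needed, are in the scene too. What is shaped like the blue_a but pink is not meant.

How it is judged:
On the way, in this order (a step that is already met when the one before it is completed fails the run):
1. every blue pot locked in a socket, the red pot upright on the stock board and the black pot on the kit board, the switch still off (((horizontal distance between blue_a and socket1 below 0.006 m and z of blue_a in the frame of socket1 below 0.009 m and angle between the x axis of blue_a and the x axis of socket1, either way round above 0.8 rad and angle between blue_a's own z axis and vertical below 0.08 rad) or (horizontal distance between blue_a and socket2 below 0.006 m and z of blue_a in the frame of socket2 below 0.009 m and angle between the x axis of blue_a and the x axis of socket2, either way round above 0.8 rad and angle between blue_a's own z axis and vertical below 0.08 rad) or (horizontal distance between blue_a and socket3 below 0.006 m and z of blue_a in the frame of socket3 below 0.009 m and angle between the x axis of blue_a and the x axis of socket3, either way round above 0.8 rad and angle between blue_a's own z axis and vertical below 0.08 rad)) and ((horizontal distance between blue_b and socket1 below 0.006 m and z of blue_b in the frame of socket1 below 0.009 m and angle between the x axis of blue_b and the x axis of socket1, either way round above 0.8 rad and angle between blue_b's own z axis and vertical below 0.08 rad) or (horizontal distance between blue_b and socket2 below 0.006 m and z of blue_b in the frame of socket2 below 0.009 m and angle between the x axis of blue_b and the x axis of socket2, either way round above 0.8 rad and angle between blue_b's own z axis and vertical below 0.08 rad) or (horizontal distance between blue_b and socket3 below 0.006 m and z of blue_b in the frame of socket3 below 0.009 m and angle between the x axis of blue_b and the x axis of socket3, either way round above 0.8 rad and angle between blue_b's own z axis and vertical below 0.08 rad)) and ((horizontal distance between blue_spare and socket1 below 0.006 m and z of blue_spare in the frame of socket1 below 0.009 m and angle between the x axis of blue_spare and the x axis of socket1, either way round above 0.8 rad and angle between blue_spare's own z axis and vertical below 0.08 rad) or (horizontal distance between blue_spare and socket2 below 0.006 m and z of blue_spare in the frame of socket2 below 0.009 m and angle between the x axis of blue_spare and the x axis of socket2, either way round above 0.8 rad and angle between blue_spare's own z axis and vertical below 0.08 rad) or (horizontal distance between blue_spare and socket3 below 0.006 m and z of blue_spare in the frame of socket3 below 0.009 m and angle between the x axis of blue_spare and the x axis of socket3, either way round above 0.8 rad and angle between blue_spare's own z axis and vertical below 0.08 rad)) and x of red_pot in the frame of stock_board between -0.075 and 0.075 m and y of red_pot in the frame of stock_board between -0.165 and 0.165 m and z of red_pot in the frame of stock_board below 0.009 m and angle between each of red_pot, black_pot's own z axis and vertical below 0.08 rad and x of black_pot in the frame of kit_board between -0.075 and 0.075 m and y of black_pot in the frame of kit_board between -0.165 and 0.165 m and z of black_pot in the frame of kit_board below 0.009 m and value of joint switch below 0.5 rad), for 0.2 s.
2. then the switch pushed on (value of joint switch above 0.85 rad), for 0.2 s.
At the end, for the whole second after the job is handed in: Blue pots: within 6 mm of a socket's axis, underside under 9 mm above the socket's, upright (0.08 rad), over 0.8 rad from the slots. Red, yellow, green pots upright (0.08 rad) on the stock board, black on the kit board, centres over it. All at rest; switch past 0.85 rad (((horizontal distance between blue_a and socket1 below 0.006 m and z of blue_a in the frame of socket1 below 0.009 m and angle between the x axis of blue_a and the x axis of socket1, either way round above 0.8 rad and angle between blue_a's own z axis and vertical below 0.08 rad) or (horizontal distance between blue_a and socket2 below 0.006 m and z of blue_a in the frame of socket2 below 0.009 m and angle between the x axis of blue_a and the x axis of socket2, either way round above 0.8 rad and angle between blue_a's own z axis and vertical below 0.08 rad) or (horizontal distance between blue_a and socket3 below 0.006 m and z of blue_a in the frame of socket3 below 0.009 m and angle between the x axis of blue_a and the x axis of socket3, either way round above 0.8 rad and angle between blue_a's own z axis and vertical below 0.08 rad)) and ((horizontal distance between blue_b and socket1 below 0.006 m and z of blue_b in the frame of socket1 below 0.009 m and angle between the x axis of blue_b and the x axis of socket1, either way round above 0.8 rad and angle between blue_b's own z axis and vertical below 0.08 rad) or (horizontal distance between blue_b and socket2 below 0.006 m and z of blue_b in the frame of socket2 below 0.009 m and angle between the x axis of blue_b and the x axis of socket2, either way round above 0.8 rad and angle between blue_b's own z axis and vertical below 0.08 rad) or (horizontal distance between blue_b and socket3 below 0.006 m and z of blue_b in the frame of socket3 below 0.009 m and angle between the x axis of blue_b and the x axis of socket3, either way round above 0.8 rad and angle between blue_b's own z axis and vertical below 0.08 rad)) and ((horizontal distance between blue_spare and socket1 below 0.006 m and z of blue_spare in the frame of socket1 below 0.009 m and angle between the x axis of blue_spare and the x axis of socket1, either way round above 0.8 rad and angle between blue_spare's own z axis and vertical below 0.08 rad) or (horizontal distance between blue_spare and socket2 below 0.006 m and z of blue_spare in the frame of socket2 below 0.009 m and angle between the x axis of blue_spare and the x axis of socket2, either way round above 0.8 rad and angle between blue_spare's own z axis and vertical below 0.08 rad) or (horizontal distance between blue_spare and socket3 below 0.006 m and z of blue_spare in the frame of socket3 below 0.009 m and angle between the x axis of blue_spare and the x axis of socket3, either way round above 0.8 rad and angle between blue_spare's own z axis and vertical below 0.08 rad)) and x of red_pot in the frame of stock_board between -0.075 and 0.075 m and y of red_pot in the frame of stock_board between -0.165 and 0.165 m and z of each of red_pot, yellow_pot, green_pot in the frame of stock_board below 0.009 m and angle between each of red_pot, black_pot, yellow_pot, green_pot's own z axis and vertical below 0.08 rad and x of black_pot in the frame of kit_board between -0.075 and 0.075 m and y of black_pot in the frame of kit_board between -0.165 and 0.165 m and z of black_pot in the frame of kit_board below 0.009 m and linear speed of each of blue_a, blue_b, blue_spare, red_pot, black_pot below 0.02 m/s and value of joint switch above 0.85 rad and x of yellow_pot in the frame of stock_board between -0.075 and 0.075 m and y of yellow_pot in the frame of stock_board between -0.165 and 0.165 m and x of green_pot in the frame of stock_board between -0.075 and 0.075 m and y of green_pot in the frame of stock_board between -0.165 and 0.165 m); the robot touches nothing.
It fails at once if the tub knocked aside by more than 30 mm or tipped (distance of tub from where it was at the start of the episode above 0.03 m or angle between tub's own z axis and vertical above 0.5 rad).
It fails at once if the bottle knocked aside by more than 30 mm or tipped (distance of flux from where it was at the start of the episode above 0.03 m or angle between flux's own z axis and vertical above 0.5 rad).
It fails at once if the copper disc knocked aside by more than 30 mm or tipped (distance of copper_puck from where it was at the start of the episode above 0.03 m or angle between copper_puck's own z axis and vertical above 0.5 rad).
It fails at once if the yellow pot tipped over or shoved 70 mm away (distance of yellow_pot from where it was at the start of the episode above 0.07 m or angle between yellow_pot's own z axis and vertical above 0.6 rad).
It fails at once if the green pot tipped over or shoved 70 mm away (distance of green_pot from where it was at the start of the episode above 0.07 m or angle between green_pot's own z axis and vertical above 0.6 rad).
Of blue_a, blue_b only 1 to 2 are there at a start; the rules pass over those that are not, and their reading is None.
Of yellow_pot, green_pot only 1 to 2 are there at a start; the rules pass over those that are not, and their reading is None.
At some moment in a run one of blue_a, blue_b, red_pot may be knocked a few centimetres aside while the robot is not near it.
It also fails if it takes over 210 s, if anything falls off the work surface, if the arm or the gripper's body presses on something with over 40 N, if the wrist force passes 120 N, or if a joint passes its speed limit or range.

ROBOT

A 6-joint arm with a two-finger parallel gripper is mounted at the origin on the work surface. World frame = base frame: x ahead of the robot, y to its left, z up, the work surface at z = 0. Lengths are in m, angles in rad, forces in N, time in s.
With the tool pointing down it reaches from about 0.35 to 0.875 m from the base axis. Payload 4.2 kg.
Tool frame: the origin (TCP) lies at the very end of the fingers, on their centre line; the grasp point (between the pads) lies 19 mm behind it (arm.grip_point_offset is the distance from the TCP to the grasp point, in m); z points along the fingers, y is the line along which they close (so a half turn about z gives the same grasp; the last joint's range is limited). The gripper opens to 85 mm and grips with 20 to 120 N. Pads are 22 mm wide; open, the fingers measure 114 mm over their backs; the gripper's body (76 mm by 85 mm) begins 54 mm behind the grasp point. The pads swing forward as they close: fully open they stand 13 mm farther back than shut.
Start: joints at [1.588, 0.385, 0.008, 0, -1.194, -0.259], TCP at [0.15, 0.607, 0.231] pointing down, gripper open.
Joint ranges: [-3.14, 3.14], [-1.21, 2.06], [-1.07, 1.41], [-3.16, 2.05], [-2.99, -0.16], [-3.1, 3.1]. Speed limits (rad/s): [2.79, 2.79, 3.14, 3.14, 3.14, 3.14].

INTERFACE

Orientations are given as a unit quaternion [w, x, y, z].
In Python, from workcell import arm gives the robot as it stands.
- The arm moves only by the tool move_arm, never from a script. Its argument "targets" is one flat list of numbers, 7 for each row, row after row: the shift along the tool's x, y, z each as a share of 75 mm, from -1 to 1, then the turn, a rotation vector about the tool's x, y, z each as a share of 180 degrees, from -1 to 1, then the finger opening in mm, from 0 to 85.4. A call has 1 to 20 rows; each row shifts and turns the commanded pose from where the row before left it, along the tool's axes as they then stand; what a row does not reach is not made up. A row lasts 1/10 s, in which the tool goes at most 50 mm and 8.59 degrees, less where a joint would pass 70% of its speed; a pose out of reach is approached as far as the arm can. A call with a number of a shift or a turn outside -1 to 1 is refused whole. A call with a gripper value outside its range is refused whole. The fingers move at their own pace and stop on an object; "grip_force" is the grip in N (left out, the last holds). Time passes only in rows, so rows that do not move let the fingers close. It gives the time, the measured TCP pose, the force, the opening and the grip force at its end, in the units of the state.
- arm.sense(): the state, without advancing time (a new reading comes with each control period).
- arm.read_camera(name): name is "side" or "top"; returns (picture, depth): 420x560x3 uint8, blue, green, red; 420x560 float32, m along the optical axis (not along the pixel's ray), 0 where there is no reading.
- arm.camera_params(name): a dict with "intrinsics" (3x3 intrinsics, pixels), "k1" (the pictures are not rectified: a ray, as slopes to the right and down, at radius r is drawn at 1 + k1 r^2 times it, then the intrinsics apply), "R" (3x3) and "t" (3): a world point X has camera coordinates R X + t. Camera axes: x right, y down, z forward; pixel columns grow to the right and rows downward; lengths in m; the calibration is good to about 2 mm. A picture is of the moment at which its call begins. camera_params takes no time and is no camera call.
- arm.sign_off(): hands the job in; it is judged then, once.
The state is a dict: "time_s": time; "joint_positions": joint angles; "dq": joint speeds; "joint_efforts": joint torques, N m; "position": TCP position; "orientation": TCP orientation; "wrist_force": force on the tool from outside, world axes, zero at the start; "moment": the same for the moment, N m; "gripper_width": opening from 0.0 (shut) to 1.0 (fully open); "gripper_force": force on a finger pad.
Only numpy, scipy, OpenCV 4.12 (cv2) and the standard library are available. Lean on these libraries where they do the work, as an engineer would, in place of code of your own. Each camera call takes 0.05 s, during which the arm holds its last target. There are 200 camera calls.

## Working session

There is one attempt and no reset: what is moved stays moved. The work goes in short steps, Python scripts to look and compute and a tool call to move; the robot and the scene stay as the last step left them, time stands still between calls to the robot, and variables do not carry over. Pictures are saved under pics/ and viewed, at most 14 in all, crops included, and the job is handed in when it is done.

Besides the shell and the picture viewer there is one more tool, called after "Request:" by a JSON object that holds its "fn" and its "kwargs", one argument or row to a line. move_arm: Moves the arm, as the interface text tells. Its arguments: {"type":"object","properties":{"targets":{"type":"array"},"grip_force":{"type":"number"}},"required":["targets"]}

```bash
ls; mkdir -p pics; cat > h.py <<'E'
import numpy as np, cv2
from workcell import arm
def cam(n):
    im,d=arm.read_camera(n); np.savez(f'/tmp/{n}.npz',im=im,d=d); return im,d
def load(n):
    z=np.load(f'/tmp/{n}.npz'); return z['im'],z['d']
def world(n,d):
    p=arm.camera_params(n); K=np.array(p['intrinsics']); h,w=d.shape
    v,u=np.mgrid[0:h,0:w]; uv=np.stack([u,v],-1).reshape(-1,1,2).astype(float)
    xy=cv2.undistortPoints(uv,K,np.array([p['k1'],0,0,0,0.])).reshape(h,w,2)
    c=np.dstack([xy*d[...,None],d]); return (c-np.array(p['t']))@np.array(p['R'])
E
python3 - <<'E'
from h import *
for n in('top','side'):
    im,d=cam(n); cv2.imwrite(f'pics/{n}0.png',im); p=arm.camera_params(n)
    print(n,p['k1'],np.round(-np.array(p['R']).T@p['t'],3),np.round(p['R'],2).tolist(),np.round(p['intrinsics'],0).tolist())
s=arm.sense(); print({k:np.round(v,3).tolist() for k,v in s.items()})
E
```

```text
pics
top -0.10310620563564031 [0.369 0.005 1.483] [[0.03, -1.0, 0.0], [-0.99, -0.03, -0.1], [0.1, 0.0, -1.0]] [[529.0, 0.0, 280.0], [0.0, 529.0, 206.0], [0.0, 0.0, 1.0]]
side -0.10543514941656078 [-0.325 -0.828  0.977] [[0.72, -0.69, 0.01], [-0.4, -0.43, -0.81], [0.57, 0.58, -0.58]] [[425.0, 0.0, 280.0], [0.0, 425.0, 210.0], [0.0, 0.0, 1.0]]
{'time_s': 0.1, 'joint_positions': [1.588, 0.385, 0.007, -0.0, -1.194, -0.259], 'dq': [0.002, -0.001, 0.003, 0.001, 0.002, 0.002], 'joint_efforts': [-0.001, -39.332, 18.893, 4.198, -0.003, 0.0], 'position': [0.15, 0.606, 0.23], 'orientation': [0.001, 0.993, -0.121, -0.0], 'wrist_force': [-0.138, 0.218, 0.784], 'moment': [-0.005, -0.077, -0.022], 'gripper_force': 0.0, 'gripper_width': 0.999}
```

View pics/top0.png

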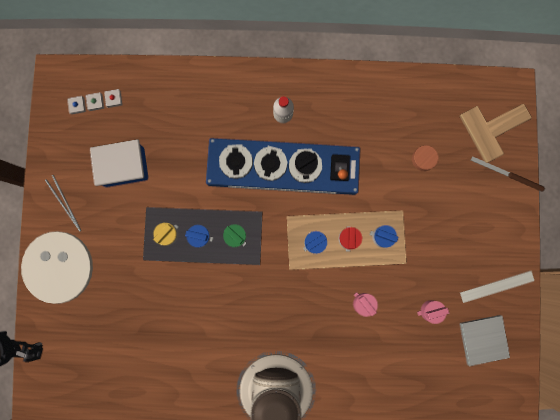

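View pics/side0.png

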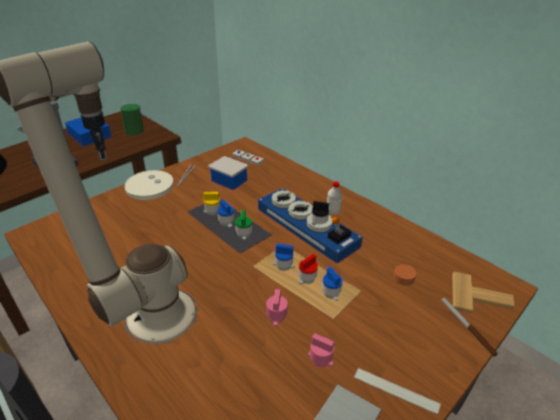

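```bash
cat >> h.py <<'E'
from scipy.optimize import minimize
def avg(n,k=6):
    L=[arm.read_camera(n) for _ in range(k)]
    im=np.mean([l[0] for l in L],0); D=np.array([l[1] for l in L]); D[D==0]=np.nan
    d=np.nan_to_num(np.nanmedian(D,0)); np.savez(f'/tmp/{n}.npz',im=im,d=d); return im,d
def plane(n,z,shape=(420,560)):
    "world xy of every pixel's ray at height z"
    W=world(n,np.ones(shape)); p=arm.camera_params(n); C=-np.array(p['R']).T@np.array(p['t'])
    r=W-C; return (C+r*((z-C[2])/r[...,2:]))[...,:2]
def bar(n,im,d,xy,ztop,rad=.035):
    "bar centre and direction: template correlation on height mask"
    W=world(n,d); P=plane(n,ztop)
    near=np.hypot(*(W[...,:2]-xy).transpose(2,0,1))<rad
    m=near&(W[...,2]>ztop-.010)&(W[...,2]<ztop+.012)
    q=W[m]; c,(w,h),a=cv2.minAreaRect((q[:,:2]*1000).astype(np.float32))
    mu=q.mean(0); e=np.linalg.eigh(np.cov((q-mu)[:,:2].T)); v=e[1][:,1]
    return mu, np.arctan2(v[1],v[0])%np.pi, np.sqrt(e[0]*12)*1000, m.sum(), np.array(c)/1000
def sock(n,im,x0,z=.072):
    g=im.mean(2); P=plane(n,z); sel=np.hypot(*(P-x0).transpose(2,0,1))<.062
    q=P[sel]; y=g[sel]; y=(y-y.mean())/y.std(); s=.0012
    def sg(t): return 1/(1+np.exp(-np.clip(t/s,-30,30)))
    def cost(p):
        u=q-p[:2]; r=np.hypot(*u.T); c,sn=np.cos(p[2]),np.sin(p[2])
        a=u@[c,sn]; b=u@[-sn,c]
        slot=sg(.0085-abs(b))*sg(.039-abs(a)); hole=1-(1-slot)*(1-sg(.026-r))
        T=sg(.045-r)*(1-hole); T=(T-T.mean())/T.std(); return -(T*y).mean()
    best=None
    for t in np.arange(0,np.pi,np.pi/8):
        o=minimize(cost,[*x0,t],method='Nelder-Mead',options=dict(initial_simplex=[[*x0,t],[x0[0]+.006,x0[1],t],[x0[0],x0[1]+.006,t],[*x0,t+.25]],xatol=1e-5))
        if best is None or o.fun<best.fun: best=o
    return best.x,best.fun
E
python3 - <<'E'
from h import *
im,d=avg('top'); ims,ds=avg('side')
P=plane('top',.092)
for nm,(u,v),zt in [('blueL',(316,242),.092),('red',(350,238),.092),('blueR',(386,236),.092),('yel',(164,234),.092),('spare',(198,236),.092),('green',(235,236),.092),('black',(305,162),.145)]:
    x0=plane('top',zt)[v,u]
    for n,i,dd in(('top',im,d),('side',ims,ds)):
        mu,a,e,k,c=bar(n,i,dd,x0,zt); x0=mu[:2]
        print(nm,n,np.round(mu*1000,1),'ang',round(np.degrees(a),1),np.round(e,1),k,'mar',np.round(c*1000,1))
for nm,(u,v) in dict(sA=(235,160),sB=(270,162),sC=(305,165)).items():
    for n,i in(('top',im),('side',ims)):
        x0=plane('top',.072)[v,u] if n=='top' else b[:2]
        b,f=sock(n,i,x0); print(nm,n,np.round(b[:2]*1000,1),round(np.degrees(b[2])%180,1),round(f,3))
W=world('top',d)
for nm,(u,v) in dict(tip=(342,175),flux=(283,103),puck=(426,157),tub=(118,162),mach=(345,187),pinkA=(365,305)).items(): print(nm,np.round(W[v,u]*1000))
h=np.hstack([cv2.resize(im[r:r+75,c:c+130],None,fx=3,fy=3,interpolation=2) for r,c in((200,150),(200,290))])
h2=cv2.resize(im[130:205,200:370],None,fx=4.58,fy=4.58,interpolation=2)
cv2.imwrite('pics/crop1.png',np.vstack([h,h2[:,:780]]).clip(0,255).astype(np.uint8)[:600])
E
```

```text
blueL top [414.8 -93.3  91.5] ang 124.2 [16.1 56.7] 131 mar [414.9 -93.6]
blueL side [406.2 -97.5  89.8] ang 124.2 [17.1 56.1] 88 mar [407.6 -95.5]
red top [ 428.4 -187.8   90.9] ang 0.2 [18.1 55.3] 146 mar [ 428.6 -187.8]
red side [ 419.5 -191.7   89.6] ang 178.7 [17.9 58.5] 92 mar [ 421.  -190.2]
blueR top [ 435.2 -281.7   91.1] ang 70.3 [16.6 54.7] 130 mar [ 435.3 -282.4]
blueR side [ 427.7 -286.3   89.7] ang 73.5 [18.1 59.3] 101 mar [ 430.  -284.3]
yel top [425.4 313.   91.6] ang 139.8 [17.2 55. ] 140 mar [425.9 313.8]
yel side [417.3 310.8  89.2] ang 140.0 [17.3 56.4] 64 mar [418.8 312. ]
spare top [422.7 224.3  91.9] ang 79.2 [16.  56.6] 129 mar [422.8 224.9]
spare side [412.9 220.4  90.2] ang 78.3 [17.2 61.3] 55 mar [414.9 222.5]
green top [426.8 126.   91.6] ang 49.9 [16.3 56.7] 132 mar [426.8 125.8]
green side [417.6 120.9  90.5] ang 50.9 [17.  63.2] 56 mar [420.2 124. ]
black top [621.6 -60.3 144.5] ang 123.4 [16.8 56.1] 142 mar [622.2 -60.6]
black side [613.2 -63.2 142.2] ang 122.1 [17.3 55.6] 74 mar [614.7 -62.3]
sA top [628.  129.2] 4.4 -0.869
sA side [621.4 128. ] 7.0 -0.8
sB top [624.8  34.3] 165.7 -0.797
sB side [617.1  34.4] 166.3 -0.72
sC top [622.2 -60.9] 2.9 -0.615
sC side [611.4 -63.1] 18.8 -0.463
tip [ 584. -152.  147.]
flux [774.   4. 132.]
puck [ 661. -403.   31.]
tub [614. 447.  83.]
mach [ 567. -172.   48.]
pinkA [ 251. -226.   87.]Traceback (most recent call last):
  File "<stdin>", line 17, in <module>
    return _nx.concatenate(arrs, 0, dtype=dtype, casting=casting)
           ~~~~~~~~~~~~~~~^^^^^^^^^^^^^^^^^^^^^^^^^^^^^^^^^^^^^^^
ValueError: all the input array dimensions except for the concatenation axis must match exactly, but along dimension 1, the array at index 0 has size 780 and the array at index 1 has size 779
```

```bash
cat >> h.py <<'E'
def yaw():
    w,x,y,z=arm.sense()['orientation']; return np.degrees(np.arctan2(2*(x*y+w*z),1-2*(y*y+z*z)))
def legs(*pts,turn=None,cur=None):
    "turn first (deg yaw target), then shifts in tool shares through the points"
    s=arm.sense(); p=np.array(s['position']) if cur is None else np.array(cur); a=yaw()
    print('at',np.round(p*1000,1),'yaw',round(a,1),'t',round(s['time_s'],1),'j',np.round(s['joint_positions'],2),'w',round(s['gripper_width'],3),'F',np.round(s['wrist_force'],1))
    if turn is not None:
        t=(a-turn)/180; n=int(np.ceil(abs(t)/.045)); print('turn rz total %.4f: %d rows of %.4f'%(t,n,t/max(n,1))); a=turn
    c,s_=np.cos(np.radians(a)),np.sin(np.radians(a))
    for q in pts:
        w=np.array(q)-p; v=np.array([w[0]*c+w[1]*s_,w[0]*s_-w[1]*c,-w[2]])/.075; n=max(1,int(np.ceil(np.linalg.norm(v)/.55)))
        print('to',np.round(np.array(q)*1000,1),'total',np.round(v,3),'%d rows of'%n,np.round(v/n,3)); p=np.array(q)
E
python3 - <<'E'
from h import *
im,d=load('top')
h=np.hstack([cv2.resize(im[r:r+75,c:c+130],(390,225),interpolation=2) for r,c in((200,150),(200,290))])
h2=cv2.resize(im[130:205,200:370],(780,344),interpolation=2)
cv2.imwrite('pics/crop1.png',np.vstack([h,h2]).clip(0,255).astype(np.uint8))
legs((.45,.30,.21),(.415,-.093,.17),(.415,-.093,.068),turn=-55.8)
E
```

```text
at [149.6 606.8 231.3] yaw -13.9 t 0.7 j [ 1.59  0.38  0.01 -0.   -1.19 -0.26] w 1.001 F [ 0.9 -0.   0.2]
turn rz total 0.2330: 6 rows of 0.0388
to [450. 300. 210.] total [ 5.634 -1.013  0.285] 11 rows of [ 0.512 -0.092  0.026]
to [415. -93. 170.] total [4.072 3.331 0.533] 10 rows of [0.407 0.333 0.053]
to [415. -93.  68.] total [ 0.   -0.    1.36] 3 rows of [ 0.    -0.     0.453]
```

View pics/crop1.png

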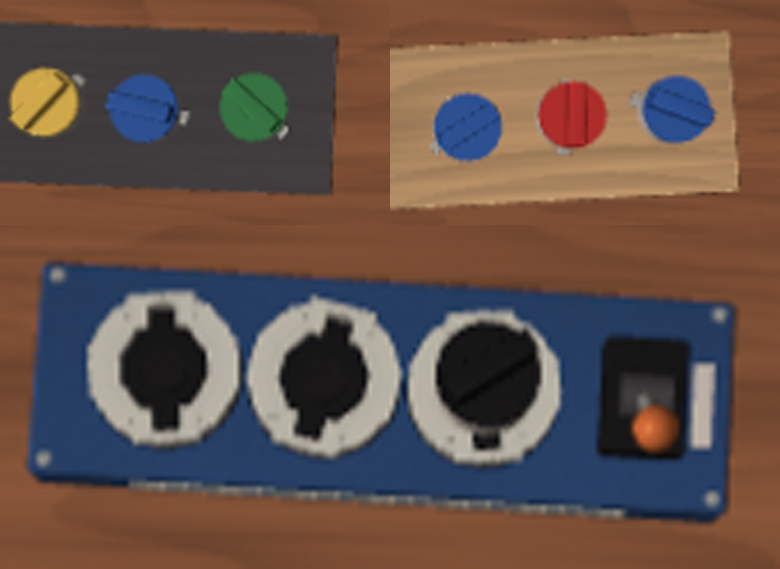

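The crop (780×569) shows a yellow, a blue (spare, top picture 198,236) and a green pot on the dark stock board. The kit board has a blue (316,242), a red (350,238) and a blue (386,236). Two sockets are empty (235,160 and 270,162), and the black pot sits in the third (305,163). The orange switch tip is at (342,174). Possible confusions are the blue spare against the two kit blues, and the pink pots at (365,305) and (433,312), which I leave out. First reach is the kit's blue at (316,242).

Request:
{"fn": "move_arm", "kwargs": {
  "targets": [0,0,0,0,0,0.0388,36,0,0,0,0,0,0.0388,36,0,0,0,0,0,0.0388,36,0,0,0,0,0,0.0388,36,0,0,0,0,0,0.0388,36,0,0,0,0,0,0.0388,36,0.512,-0.092,0.026,0,0,0,36,0.512,-0.092,0.026,0,0,0,36,0.512,-0.092,0.026,0,0,0,36,0.512,-0.092,0.026,0,0,0,36,0.512,-0.092,0.026,0,0,0,36,0.512,-0.092,0.026,0,0,0,36,0.512,-0.092,0.026,0,0,0,36,0.512,-0.092,0.026,0,0,0,36,0.512,-0.092,0.026,0,0,0,36,0.512,-0.092,0.026,0,0,0,36,0.512,-0.092,0.026,0,0,0,36],
  "grip_force": 50
}}

```text
time_s: 2.4
position: [0.451, 0.2991, 0.2101]
orientation: [-0.0, 0.884, -0.468, 0.0]
wrist_force: [0.4, -0.7, 0.1]
gripper_width: 0.42
gripper_force: 0.0
```

Request:
{"fn": "move_arm", "kwargs": {
  "targets": [0.407,0.333,0.053,0,0,0,36,0.407,0.333,0.053,0,0,0,36,0.407,0.333,0.053,0,0,0,36,0.407,0.333,0.053,0,0,0,36,0.407,0.333,0.053,0,0,0,36,0.407,0.333,0.053,0,0,0,36,0.407,0.333,0.053,0,0,0,36,0.407,0.333,0.053,0,0,0,36,0.407,0.333,0.053,0,0,0,36,0.407,0.333,0.053,0,0,0,36,0,0,0,0,0,0,36,0,0,0,0,0,0,36]
}}

```text
time_s: 3.6
position: [0.4152, -0.0933, 0.1702]
orientation: [-0.0, 0.883, -0.469, 0.0]
wrist_force: [-0.1, -0.0, 0.4]
gripper_width: 0.425
gripper_force: 0.0
```

```bash
python3 - <<'E'
from h import *
im,d=avg('side',3); cv2.imwrite('pics/s1.png',cv2.resize(im[150:330,180:420],(800,600),interpolation=2))
legs((.415,-.093,.17),(.415,-.093,.068),turn=-55.8)
E
```

```text
at [415.8 -91.8 170.4] yaw -55.7 t 3.8 j [ 0.17  0.1  -0.54 -0.   -0.92  0.43] w 0.425 F [-0.6 -1.1 -0.3]
turn rz total 0.0007: 1 rows of 0.0007
to [415. -93. 170.] total [0.008 0.018 0.005] 1 rows of [0.008 0.018 0.005]
to [415. -93.  68.] total [ 0.   -0.    1.36] 3 rows of [ 0.    -0.     0.453][ WARN:0@1.229] global loadsave.cpp:1063 imwrite_ Unsupported depth image for selected encoder is fallbacked to CV_8U.
```

View pics/s1.png

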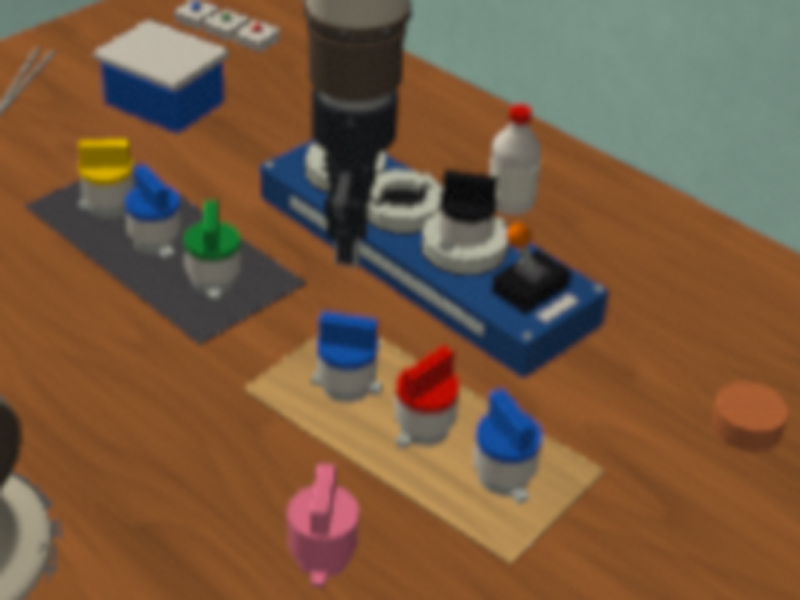

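The side picture shows the gripper hanging above the left blue kit pot (crop 345,350), with all pots still in place. I go down and grip.

Request:
{"fn": "move_arm", "kwargs": {
  "targets": [0,0,0.45,0,0,0,36,0,0,0.45,0,0,0,36,0,0,0.35,0,0,0,36,0,0,0.1,0,0,0,36,0,0,0,0,0,0,36,0,0,0,0,0,0,10,0,0,0,0,0,0,10,0,0,0,0,0,0,10,0,0,0,0,0,0,10,0,0,0,0,0,0,10],
  "grip_force": 50
}}

```text
time_s: 4.75
position: [0.4157, -0.0925, 0.0694]
orientation: [-0.0, 0.884, -0.468, 0.0]
wrist_force: [-1.6, 0.2, 2.6]
gripper_width: 0.178
gripper_force: 53.9
```

```bash
cat >> h.py <<'E'
def mpos(k=8):
    L=[]
    for _ in range(k): L.append(arm.sense()); arm.read_camera('top')
    return np.mean([l['position'] for l in L],0)
E
python3 - <<'E'
from h import *
p=mpos(); print(p*1000)
legs((.415,-.093,.2),turn=-14.3,cur=p)
E
```

```text
[415.70181543 -92.54277909  69.41678192]
at [415.7 -92.5  69.4] yaw -55.7 t 5.2 j [ 0.17  0.26 -0.68  0.   -0.63  0.43] w 0.172 F [-1.8  0.8  6.6]
turn rz total -0.2302: 6 rows of -0.0384
to [415. -93. 200.] total [-0.008  0.008 -1.741] 4 rows of [-0.002  0.002 -0.435]
```

Request:
{"fn": "move_arm", "kwargs": {
  "targets": [0,0,-0.16,0,0,0,10,0,0,0,0,0,0,10,0,0,0,0,0,-0.0384,10,0,0,0,0,0,-0.0384,10,0,0,0,0,0,-0.0384,10,0,0,0,0,0,-0.0384,10,0,0,0,0,0,-0.0384,10,0,0,0,0,0,-0.0384,10,0,0,0.08,0,0,0,10,0,0,0.075,0,0,0,10,0,0,0,0,0,0,10,0,0,0,0,0,0,36,0,0,0,0,0,0,36,0,0,0,0,0,0,36]
}}

```text
time_s: 6.55
position: [0.4154, -0.0925, 0.069]
orientation: [0.0, 0.992, -0.125, -0.0]
wrist_force: [-0.9, -0.7, 0.4]
gripper_width: 0.422
gripper_force: 0.0
```

```bash
python3 - <<'E'
from h import *
legs()
E
```

```text
at [415.4 -92.5  69. ] yaw -14.3 t 6.5 j [ 0.17  0.26 -0.68 -0.   -0.63  1.15] w 0.422 F [-0.9 -0.7  0.4]
```

Request:
{"fn": "move_arm", "kwargs": {
  "targets": [0,0,-0.4,0,0,0,36,0,0,-0.5,0,0,0,36,0,0,-0.5,0,0,0,36,0,-0.5,0,0,0,0,36,0,-0.5,0,0,0,0,36,0,-0.5,0,0,0,0,36,0,-0.5,0,0,0,0,36,0,-0.5,0,0,0,0,36,0,-0.5,0,0,0,0,36,0,0,0,0,0,0,36,0,0,0,0,0,0,36]
}}

```text
time_s: 7.65
position: [0.4706, 0.1261, 0.1737]
orientation: [0.0, 0.992, -0.124, -0.001]
wrist_force: [-1.1, -0.7, 0.4]
gripper_width: 0.421
gripper_force: 0.0
```

```bash
python3 - <<'E'
from h import *
im,d=avg('top',6); cv2.imwrite('pics/t1.png',np.clip(im,0,255).astype(np.uint8))
for nm,x0 in(('blueL',(.415,-.093)),('red',(.4284,-.1878)),('blueR',(.435,-.282))):
    mu,a,e,k,c=bar('top',im,d,np.array(x0),.092); print(nm,np.round(mu*1000,1),round(np.degrees(a),1),np.round(e,1),k)
legs()
E
```

```text
blueL [418.8 -91.   91.3] 165.8 [16.5 56.3] 133
red [ 428.2 -187.9   90.9] 0.2 [18.  54.9] 145
blueR [ 435.2 -281.6   90.9] 70.2 [16.7 55.3] 132
at [470.7 124.7 174.3] yaw -14.4 t 8.0 j [ 0.59  0.2  -0.41 -0.   -0.96  0.73] w 0.419 F [-0.1 -0.5  0.2]
```

Request:
{"fn": "move_arm", "kwargs": {
  "targets": [0,0.5,0,0,0,0,36,0,0.5,0,0,0,0,36,0,0.5,0,0,0,0,36,0,0.5,0,0,0,0,36,0,0.5,0,0,0,0,36,0,0.5,0,0,0,0,36,0,0,0,0,0,0,36,0,0,0.5,0,0,0,36,0,0,0.5,0,0,0,36,0,0,0.4,0,0,0,36,0,0,0,0,0,0,36,0,0,0,0,0,0,10,0,0,0,0,0,0,10,0,0,0,0,0,0,10,0,0,0,0,0,0,10],
  "grip_force": 80
}}

```text
time_s: 9.45
position: [0.4163, -0.0924, 0.0705]
orientation: [-0.0, 0.992, -0.124, 0.001]
wrist_force: [-1.2, 0.2, 3.8]
gripper_width: 0.165
gripper_force: 81.9
```

Request:
{"fn": "move_arm", "kwargs": {
  "targets": [0,0,-0.4,0,0,0,10,0,0,-0.4,0,0,0,10,0,0,-0.4,0,0,0,10,0,0,-0.4,0,0,0,10,0.375,-0.383,0,0,0,0,10,0.375,-0.383,0,0,0,0,10,0.375,-0.383,0,0,0,0,10,0.375,-0.383,0,0,0,0,10,0.375,-0.383,0,0,0,0,10,0.375,-0.383,0,0,0,0,10,0,0,0,0,0,0,10,0,0,0,0,0,0,10,0,0,0.3,0,0,0,10,0,0,0,0,0,0,10]
}}

```text
time_s: 10.85
position: [0.6181, 0.032, 0.1641]
orientation: [0.001, 0.992, -0.125, -0.004]
wrist_force: [-1.4, -0.6, -3.2]
gripper_width: 0.167
gripper_force: 81.1
```

```bash
python3 - <<'E'
from h import *
im,d=avg('side',3); cv2.imwrite('pics/s2.png',np.clip(cv2.resize(im[150:270,220:380],(800,600),interpolation=2),0,255).astype(np.uint8))
legs((.6214,.0328,.126),turn=-14.3)
E
```

```text
at [621.2  32.3 167.8] yaw -14.3 t 11.0 j [ 0.31  0.43 -0.09  0.   -1.05  1.01] w 0.165 F [-0.1  0.1 -2.1]
turn rz total 0.0000: 1 rows of 0.0000
to [621.4  32.8 126. ] total [ 0.001 -0.007  0.557] 2 rows of [ 0.001 -0.004  0.279]
```

View pics/s2.png

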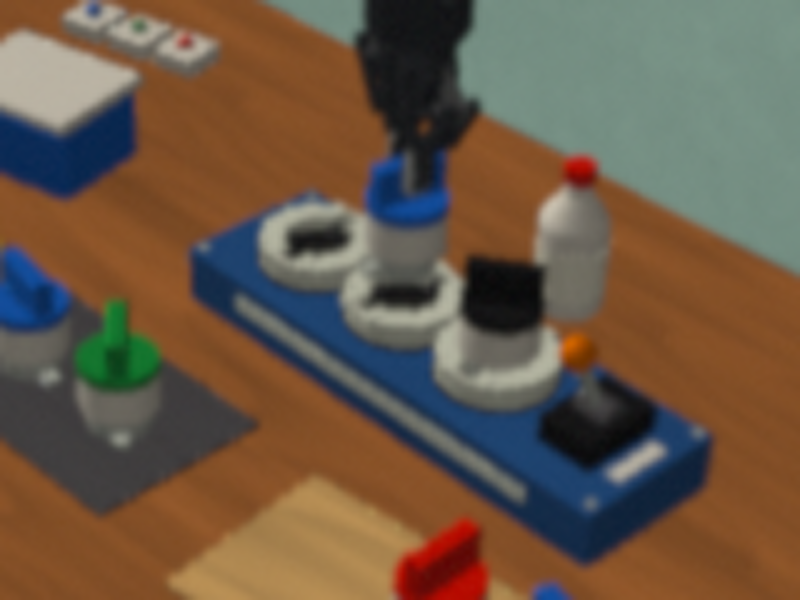

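The side picture shows the blue pot in the gripper, hanging centred over the middle socket (crop 400,290), with the bottle and black pot untouched. I lower it gently.

Request:
{"fn": "move_arm", "kwargs": {
  "targets": [0,-0.005,0.2,0,0,0,10,0,0,0.15,0,0,0,10,0,0,0.0,0,0,0,10,0,0,0.05,0,0,0,10,0,0,0.05,0,0,0,10,0,0,0.05,0,0,0,10,0,0,0.03,0,0,0,10,0,0,0,0,0,0,10,0,0,0,0,0,0,10]
}}

```text
time_s: 11.9
position: [0.6217, 0.0332, 0.1274]
orientation: [-0.0, 0.992, -0.124, 0.0]
wrist_force: [-1.4, 0.2, -0.3]
gripper_width: 0.169
gripper_force: 81.5
```

```bash
python3 - <<'E'
from h import *
legs((.6214,.0328,.119),turn=-77.3)
E
```

```text
at [621.7  33.2 127.4] yaw -14.3 t 11.9 j [ 0.31  0.47 -0.14  0.   -0.97  1.01] w 0.169 F [-1.4  0.2 -0.3]
turn rz total 0.3501: 8 rows of 0.0438
to [621.4  32.8 119. ] total [0.005 0.005 0.113] 1 rows of [0.005 0.005 0.113]
```

Request:
{"fn": "move_arm", "kwargs": {
  "targets": [0,0,0.05,0,0,0,10,0,0,0.05,0,0,0,10,0,0,0,0,0,0,10,0,0,0,0,0,0,10]
}}

```text
time_s: 12.3
position: [0.622, 0.0332, 0.1206]
orientation: [-0.0, 0.992, -0.124, 0.001]
wrist_force: [-1.9, 0.3, 5.0]
gripper_width: 0.168
gripper_force: 82.2
```

Request:
{"fn": "move_arm", "kwargs": {
  "targets": [0,0,0.015,0,0,0,10,0,0,0,0,0,0,10,0,0,0,0,0,0.04,10,0,0,0,0,0,0.04,10,0,0,0,0,0,0.04,10,0,0,0,0,0,0.04,10,0,0,0,0,0,0.04,10,0,0,0,0,0,0.04,10,0,0,0,0,0,0.04,10,0,0,0,0,0,0.04,10,0,0,0,0,0,0.02,10,0,0,0,0,0,0.01,10,0,0,0,0,0,0,10,0,0,0,0,0,0,10]
}}

```text
time_s: 13.7
position: [0.6222, 0.0333, 0.1206]
orientation: [-0.001, 0.782, -0.624, 0.001]
wrist_force: [-3.8, -0.1, 8.4]
gripper_width: 0.17
gripper_force: 82.8
```

```bash
python3 - <<'E'
from h import *
legs(); print(arm.sense()['moment'])
E
```

```text
at [622.2  33.3 120.6] yaw -77.2 t 13.7 j [ 0.31  0.47 -0.15  0.   -0.95 -0.09] w 0.17 F [-3.8 -0.1  8.4]
[0.14907536 0.89386124 0.25471718]
```

Request:
{"fn": "move_arm", "kwargs": {
  "targets": [0,0,-0.03,0,0,0,10,0,0,0,0,0,0,36,0,0,0,0,0,0,36,0,0,0,0,0,0,36,0,0,-0.3,0,0,0,36,0,0,-0.4,0,0,0,36,0,0,-0.4,0,0,0,36,0,0,0,0,0,0.045,36,0,0,0,0,0,0.045,36,0,0,0,0,0,0.045,36,0,0,0,0,0,0.045,36,0,0,0,0,0,0,36]
}}

```text
time_s: 14.9
position: [0.6214, 0.0332, 0.2026]
orientation: [-0.0, -0.576, 0.818, 0.0]
wrist_force: [-0.1, 0.5, 0.0]
gripper_width: 0.421
gripper_force: 0.0
```

```bash
python3 - <<'E'
from h import *
im,d=avg('top',4); cv2.imwrite('pics/t2.png',np.clip(im,0,255).astype(np.uint8))
for nm,x0 in(('red',(.4284,-.1878)),('blueR',(.435,-.282))):
    try:
        mu,a,e,k,c=bar('top',im,d,np.array(x0),.092); print(nm,np.round(mu*1000,1),round(np.degrees(a),1),np.round(e,1),k)
    except Exception as ex: print(nm,ex)
ims,ds=avg('side',2)
mu,a,e,k,c=bar('side',ims,ds,np.array((.615,.030)),.145); print('inB side',np.round(mu*1000,1),round(np.degrees(a),1),np.round(e,1),k)
legs((.4322,-.2828,.17),(.4322,-.2828,.069),turn=-109.8)
E
```

```text
red [ 428.4 -187.8   91.1] 0.4 [18.  55.2] 146
blueR [ 435.3 -281.6   90.8] 70.6 [16.7 55.2] 131
inB side [616.6  31.6 142. ] 101.7 [18.  59.7] 66
at [621.5  33.2 203. ] yaw -109.6 t 15.2 j [ 0.31  0.4  -0.04 -0.   -1.13 -0.66] w 0.424 F [ 0.4  0.1 -0. ]
turn rz total 0.0010: 1 rows of 0.0010
to [ 432.2 -282.8  170. ] total [4.819 0.948 0.44 ] 9 rows of [0.535 0.105 0.049]
to [ 432.2 -282.8   69. ] total [-0.     0.     1.347] 3 rows of [-0.     0.     0.449]h.py:16: RuntimeWarning: All-NaN slice encountered
  d=np.nan_to_num(np.nanmedian(D,0)); np.savez(f'/tmp/{n}.npz',im=im,d=d); return im,d
```

Request:
{"fn": "move_arm", "kwargs": {
  "targets": [0.535,0.105,0.049,0,0,0,36,0.535,0.105,0.049,0,0,0,36,0.535,0.105,0.049,0,0,0,36,0.535,0.105,0.049,0,0,0,36,0.535,0.105,0.049,0,0,0,36,0.535,0.105,0.049,0,0,0,36,0.535,0.105,0.049,0,0,0,36,0.535,0.105,0.049,0,0,0,36,0.535,0.105,0.049,0,0,0,36,0,0,0,0,0,0,36,0,0,0,0,0,0,36,0,0,0.449,0,0,0,36,0,0,0.449,0,0,0,36,0,0,0.449,0,0,0,36,0,0,0,0,0,0,36,0,0,0,0,0,0,10,0,0,0,0,0,0,10,0,0,0,0,0,0,10,0,0,0,0,0,0,10]
}}

```text
time_s: 17.1
position: [0.4339, -0.283, 0.0703]
orientation: [0.001, -0.576, 0.817, -0.001]
wrist_force: [-0.1, 0.4, 1.2]
gripper_width: 0.168
gripper_force: 81.6
```

```bash
python3 - <<'E'
from h import *
s=np.array(arm.sense()['position']); 
legs((s[0],s[1],.19),cur=s); legs((.6254,.128,.19),(.6254,.128,.129),turn=4.4,cur=(s[0],s[1],.19))
E
```

```text
at [ 433.9 -283.    70.3] yaw -109.7 t 17.1 j [-0.26  0.39 -0.46  0.   -0.72 -0.08] w 0.168 F [-0.1  0.4  1.2]
to [ 433.9 -283.   190. ] total [-0.     0.    -1.596] 3 rows of [-0.     0.    -0.532]
at [ 433.9 -283.   190. ] yaw -109.7 t 17.1 j [-0.26  0.39 -0.46  0.   -0.72 -0.08] w 0.168 F [-0.1  0.4  1.2]
turn rz total -0.6337: 15 rows of -0.0422
to [625.4 128.  190. ] total [ 2.966 -5.269 -0.   ] 11 rows of [ 0.27  -0.479 -0.   ]
to [625.4 128.  129. ] total [0.    0.    0.813] 2 rows of [0.    0.    0.407]
```

Request:
{"fn": "move_arm", "kwargs": {
  "targets": [0,0,-0.44,0,0,0,10,0,0,-0.44,0,0,0,10,0,0,-0.44,0,0,0,10,0,0,-0.44,0,0,0,10,0,0,-0.44,0,0,0,10,0,0,0,0,0,-0.0422,10,0,0,0,0,0,-0.0422,10,0,0,0,0,0,-0.0422,10,0,0,0,0,0,-0.0422,10,0,0,0,0,0,-0.0422,10,0,0,0,0,0,-0.0422,10,0,0,0,0,0,-0.0422,10,0,0,0,0,0,-0.0422,10,0,0,0,0,0,-0.0422,10,0,0,0,0,0,-0.0422,10,0,0,0,0,0,-0.0422,10,0,0,0,0,0,-0.0422,10,0,0,0,0,0,-0.0422,10,0,0,0,0,0,-0.0422,10,0,0,0,0,0,-0.0422,10]
}}

```text
time_s: 19.1
position: [0.4328, -0.2828, 0.2344]
orientation: [-0.0, 0.999, 0.04, 0.0]
wrist_force: [-0.5, -0.4, -2.0]
gripper_width: 0.169
gripper_force: 81.0
```

Request:
{"fn": "move_arm", "kwargs": {
  "targets": [0.27,-0.479,0,0,0,0,10,0.27,-0.479,0,0,0,0,10,0.27,-0.479,0,0,0,0,10,0.27,-0.479,0,0,0,0,10,0.27,-0.479,0,0,0,0,10,0.27,-0.479,0,0,0,0,10,0.27,-0.479,0,0,0,0,10,0.27,-0.479,0,0,0,0,10,0.27,-0.479,0,0,0,0,10,0.27,-0.479,0,0,0,0,10,0.27,-0.479,0,0,0,0,10,0,0,0.3,0,0,0,10,0,0,0.3,0,0,0,10,0,0,0.3,0,0,0,10,0,0,0,0,0,0,10,0,0,0,0,0,0,10,0,0,0,0,0,0,10]
}}

```text
time_s: 20.8
position: [0.6269, 0.1278, 0.1685]
orientation: [-0.0, 0.999, 0.037, 0.002]
wrist_force: [-0.8, -0.7, -2.5]
gripper_width: 0.165
gripper_force: 81.0
```

```bash
python3 - <<'E'
from h import *
legs((.6254,.128,.129),turn=4.4)
E
```

```text
at [626.9 127.8 168.5] yaw 4.3 t 20.8 j [ 0.45  0.45 -0.04  0.   -1.07  1.19] w 0.165 F [-0.8 -0.7 -2.5]
turn rz total -0.0008: 1 rows of -0.0008
to [625.4 128.  129. ] total [-0.02  -0.004  0.527] 1 rows of [-0.02  -0.004  0.527]
```

Request:
{"fn": "move_arm", "kwargs": {
  "targets": [-0.01,0,0.2,0,0,0,10,0,0,0.12,0,0,0,10,0,0,0,0,0,0,10,0,0,0.05,0,0,0,10,0,0,0.05,0,0,0,10,0,0,0.05,0,0,0,10,0,0,0.06,0,0,0,10,0,0,0,0,0,0,10,0,0,0,0,0,0,10]
}}

```text
time_s: 21.7
position: [0.6253, 0.128, 0.1272]
orientation: [-0.0, 0.999, 0.037, 0.0]
wrist_force: [-1.5, 2.6, 1.0]
gripper_width: 0.168
gripper_force: 81.5
```

Underside is at 61 mm, so the pot is on the pad with its lugs in the slots. I push, turn and release.

Request:
{"fn": "move_arm", "kwargs": {
  "targets": [0,0,0.05,0,0,0,10,0,0,0.05,0,0,0,10,0,0,0.01,0,0,0,10,0,0,0,0,0,0,10,0,0,0,0,0,0,10]
}}

```text
time_s: 22.2
position: [0.6255, 0.1278, 0.1203]
orientation: [0.0, 0.999, 0.037, 0.001]
wrist_force: [-5.8, 1.5, 10.7]
gripper_width: 0.164
gripper_force: 82.7
```

Request:
{"fn": "move_arm", "kwargs": {
  "targets": [0,0,0,0,0,0.04,10,0,0,0,0,0,0.04,10,0,0,0,0,0,0.04,10,0,0,0,0,0,0.04,10,0,0,0,0,0,0.04,10,0,0,0,0,0,0.04,10,0,0,0,0,0,0.04,10,0,0,0,0,0,0.04,10,0,0,0,0,0,0.02,10,0,0,0,0,0,0.01,10,0,0,0,0,0,0,10,0,0,0,0,0,0,10]
}}

```text
time_s: 23.4
position: [0.6258, 0.1285, 0.1204]
orientation: [-0.001, 0.872, -0.49, 0.001]
wrist_force: [-5.0, 2.7, 8.8]
gripper_width: 0.166
gripper_force: 82.8
```

```bash
python3 - <<'E'
from h import *
legs(); print(arm.sense()['moment'])
E
```

```text
at [625.8 128.5 120.4] yaw -58.6 t 23.4 j [ 0.46  0.5  -0.1   0.   -0.97  0.09] w 0.166 F [-5.   2.7  8.8]
[1.00586215 1.58807112 0.30087893]
```

Request:
{"fn": "move_arm", "kwargs": {
  "targets": [0,0,-0.03,0,0,0,10,0,0,0,0,0,0,36,0,0,0,0,0,0,36,0,0,0,0,0,0,36,0,0,-0.3,0,0,0,36,0,0,-0.4,0,0,0,36,0,0,-0.4,0,0,0,36,0,0,0,0,0,0,36,0,0,0,0,0,0,36]
}}

```text
time_s: 24.3
position: [0.6254, 0.1275, 0.2036]
orientation: [-0.001, 0.871, -0.491, 0.0]
wrist_force: [0.3, -1.0, -0.1]
gripper_width: 0.421
gripper_force: 0.0
```

```bash
python3 - <<'E' 2>/dev/null
from h import *
im,d=avg('top',4)
for nm,x0,z in(('red',(.4284,-.1878),.092),('black',(.622,-.0605),.145),('spare',(.4227,.2243),.092)):
    mu,a,e,k,c=bar('top',im,d,np.array(x0),z); print(nm,np.round(mu*1000,1),round(np.degrees(a),1),np.round(e,1),k)
ims,ds=avg('side',2)
for nm,x0 in (('inA',(.618,.125)),('inB',(.615,.03)),('black',(.613,-.063))):
    mu,a,e,k,c=bar('side',ims,ds,np.array(x0),.145); print(nm,np.round(mu*1000,1),round(np.degrees(a),1),np.round(e,1),k)
legs((.619,-.0619,.2),(.619,-.0619,.1233),turn=-56.6)
E
```

```text
red [ 428.4 -187.8   90.9] 0.6 [18.1 55.4] 146
black [621.8 -60.7 144.3] 123.2 [16.8 56.3] 144
spare [420.9 211.6  91.6] 71.0 [15.4 32. ] 69
inA [620.  125.  141.8] 122.7 [19.3 57.6] 63
inB [616.1  32.5 141.9] 104.1 [17.7 58.1] 69
black [613.1 -63.3 141.8] 121.9 [17.  55.5] 78
at [624.9 127.4 202.1] yaw -58.7 t 24.6 j [ 0.45  0.43 -0.   -0.   -1.15  0.09] w 0.418 F [-0.8  0.4 -0.1]
turn rz total -0.0119: 1 rows of -0.0119
to [619.  -61.9 200. ] total [2.064 1.455 0.028] 5 rows of [0.413 0.291 0.006]
to [619.  -61.9 123.3] total [ 0.    -0.     1.023] 2 rows of [ 0.    -0.     0.511]
```

Request:
{"fn": "move_arm", "kwargs": {
  "targets": [0,0,0,0,0,-0.012,36,0.413,0.291,0,0,0,0,36,0.413,0.291,0,0,0,0,36,0.413,0.291,0,0,0,0,36,0.413,0.291,0,0,0,0,36,0.413,0.291,0,0,0,0,36,0,0,0,0,0,0,36,0,0,0.4,0,0,0,36,0,0,0.4,0,0,0,36,0,0,0.22,0,0,0,36,0,0,0,0,0,0,36,0,0,0,0,0,0,36,0,0,0,0,0,0,10,0,0,0,0,0,0,10,0,0,0,0,0,0,10,0,0,0,0,0,0,10]
}}

```text
time_s: 26.2
position: [0.6201, -0.0617, 0.1281]
orientation: [-0.001, 0.881, -0.474, 0.001]
wrist_force: [-0.4, 0.2, 4.0]
gripper_width: 0.164
gripper_force: 81.1
```

```bash
python3 - <<'E'
from h import *
legs()
E
```

```text
at [620.1 -61.7 128.1] yaw -56.6 t 26.2 j [ 0.16  0.47 -0.14  0.   -0.96  0.42] w 0.164 F [-0.4  0.2  4. ]
```

Request:
{"fn": "move_arm", "kwargs": {
  "targets": [0,0,0.03,0,0,0,10,0,0,0.025,0,0,0,10,0,0,0,0,0,0,10,0,0,0,0,0,0,10]
}}

```text
time_s: 26.6
position: [0.6201, -0.0619, 0.1258]
orientation: [-0.0, 0.881, -0.474, 0.001]
wrist_force: [-4.2, 1.6, 13.9]
gripper_width: 0.165
gripper_force: 82.6
```

Request:
{"fn": "move_arm", "kwargs": {
  "targets": [0,0,0,0,0,-0.04,10,0,0,0,0,0,-0.04,10,0,0,0,0,0,-0.04,10,0,0,0,0,0,-0.04,10,0,0,0,0,0,-0.04,10,0,0,0,0,0,-0.04,10,0,0,0,0,0,-0.04,10,0,0,0,0,0,-0.04,10,0,0,0,0,0,-0.011,10,0,0,0,0,0,0,10,0,0,-0.03,0,0,0,10,0,0,-0.05,0,0,0,10,0,0,-0.1,0,0,0,10,0,0,0,0,0,0,10,0,0,0,0,0,0,10]
}}

```text
time_s: 28.1
position: [0.6182, -0.0617, 0.1349]
orientation: [-0.0, 1.0, 0.026, -0.002]
wrist_force: [-0.2, -0.4, -2.2]
gripper_width: 0.165
gripper_force: 80.5
```

```bash
python3 - <<'E'
from h import *
legs((.6185,-.0617,.21),(.412,-.0945,.21),(.412,-.0945,.078))
E
```

```text
at [618.2 -61.7 134.9] yaw 3.0 t 28.1 j [ 0.16  0.46 -0.13 -0.   -0.99  1.46] w 0.165 F [-0.2 -0.4 -2.2]
to [618.5 -61.7 210. ] total [ 0.004 -0.    -1.001] 2 rows of [ 0.002 -0.    -0.501]
to [412.  -94.5 210. ] total [-2.772  0.294 -0.   ] 6 rows of [-0.462  0.049 -0.   ]
to [412.  -94.5  78. ] total [0.   0.   1.76] 4 rows of [0.   0.   0.44]
```

Request:
{"fn": "move_arm", "kwargs": {
  "targets": [0,0,-0.5,0,0,0,10,0,0,-0.5,0,0,0,10,-0.462,0.049,0,0,0,0,10,-0.462,0.049,0,0,0,0,10,-0.462,0.049,0,0,0,0,10,-0.462,0.049,0,0,0,0,10,-0.462,0.049,0,0,0,0,10,-0.462,0.049,0,0,0,0,10,0,0,0,0,0,0,10,0,0,0.44,0,0,0,10,0,0,0.44,0,0,0,10,0,0,0.44,0,0,0,10,0,0,0.34,0,0,0,10,0,0,0.09,0,0,0,10,0,0,0.01,0,0,0,10,0,0,0.01,0,0,0,10,0,0,0,0,0,0,10]
}}

```text
time_s: 29.8
position: [0.414, -0.0945, 0.0795]
orientation: [-0.0, 1.0, 0.026, 0.001]
wrist_force: [0.1, -0.3, -1.6]
gripper_width: 0.162
gripper_force: 80.4
```

Request:
{"fn": "move_arm", "kwargs": {
  "targets": [0,0,0.02,0,0,0,10,0,0,0.02,0,0,0,10,0,0,0.015,0,0,0,10,0,0,0,0,0,0,10,0,0,0,0,0,0,10]
}}

```text
time_s: 30.3
position: [0.4137, -0.0948, 0.0757]
orientation: [0.0, 1.0, 0.027, 0.001]
wrist_force: [-1.7, 0.5, 8.2]
gripper_width: 0.163
gripper_force: 81.9
```

Request:
{"fn": "move_arm", "kwargs": {
  "targets": [0,0,-0.01,0,0,0,36,0,0,0,0,0,0,36,0,0,0,0,0,0,36,0,0,-0.4,0,0,0,36,0,0,-0.5,0,0,0,36,0,0,-0.5,0,0,0,36,0,0,0,0,0,-0.0423,36,0,0,0,0,0,-0.0423,36,0,0,0,0,0,-0.0423,36,0,0,0,0,0,-0.0423,36,0,0,0,0,0,-0.0423,36,0,0,0,0,0,-0.0423,36,0,0,0,0,0,-0.0423,36,0,0,0,0,0,-0.0423,36,0,0,0,0,0,-0.0423,36,0,0,0,0,0,-0.0423,36]
}}

```text
time_s: 31.9
position: [0.4128, -0.0946, 0.1798]
orientation: [-0.0, 0.769, 0.639, -0.0]
wrist_force: [0.1, 0.7, -0.3]
gripper_width: 0.419
gripper_force: 0.0
```

```bash
python3 - <<'E' 2>/dev/null
from h import *
im,d=avg('top',4)
for nm,x0 in(('yel',(.4254,.313)),('green',(.4268,.126)),('spare',(.4227,.2243))):
    mu,a,e,k,c=bar('top',im,d,np.array(x0),.092); print(nm,np.round(mu*1000,1),round(np.degrees(a),1),np.round(e,1),k)
print('sC',sock('top',im,np.array((.6222,-.0609))))
legs((.4197,.2231,.18),(.4197,.2231,.069))
E
```

```text
yel [425.5 313.1  91.7] 139.4 [17.  55.6] 138
green [nan nan nan] nan [nan nan] 0
spare [422.8 225.   91.6] 79.0 [16.  57.8] 132
sC (array([ 0.62147748, -0.06041865,  0.06839643]), np.float64(-0.8672352413472498))
at [412.9 -94.6 179.9] yaw 79.0 t 32.1 j [ 0.16  0.09 -0.53 -0.   -0.95  2.79] w 0.42 F [ 0.   0.3 -0.1]
to [419.7 223.1 180. ] total [ 4.176e+00 -7.210e-01 -2.000e-03] 8 rows of [ 0.522 -0.09  -0.   ]
to [419.7 223.1  69. ] total [0.   0.   1.48] 3 rows of [0.    0.    0.493]
```

Request:
{"fn": "move_arm", "kwargs": {
  "targets": [0.522,-0.09,0,0,0,0,36,0.522,-0.09,0,0,0,0,36,0.522,-0.09,0,0,0,0,36,0.522,-0.09,0,0,0,0,36,0.522,-0.09,0,0,0,0,36,0.522,-0.09,0,0,0,0,36,0.522,-0.09,0,0,0,0,36,0.522,-0.09,0,0,0,0,36,0,0,0,0,0,0,36,0,0,0.49,0,0,0,36,0,0,0.49,0,0,0,36,0,0,0.4,0,0,0,36,0,0,0.1,0,0,0,36,0,0,0,0,0,0,36,0,0,0,0,0,0,10,0,0,0,0,0,0,10,0,0,0,0,0,0,10,0,0,0,0,0,0,10]
}}

```text
time_s: 33.9
position: [0.4199, 0.224, 0.0706]
orientation: [-0.0, 0.771, 0.637, 0.002]
wrist_force: [-0.8, -0.1, 6.8]
gripper_width: 0.167
gripper_force: 80.3
```

```bash
python3 - <<'E' 2>/dev/null
from h import *
s=np.array(arm.sense()['position'])
legs((.6187,-.0618,s[2]+.165),turn=3.9,cur=s+[0,0,.165])
E
```

```text
at [419.9 224.  235.6] yaw 79.2 t 33.9 j [ 0.83  0.33 -0.56  0.   -0.68  2.12] w 0.167 F [-0.8 -0.1  6.8]
turn rz total 0.4181: 10 rows of 0.0418
to [618.7 -61.8 235.6] total [ 2.385  3.982 -0.   ] 9 rows of [ 0.265  0.442 -0.   ]
```

Request:
{"fn": "move_arm", "kwargs": {
  "targets": [0,0,-0.44,0,0,0,10,0,0,-0.44,0,0,0,10,0,0,-0.44,0,0,0,10,0,0,-0.44,0,0,0,10,0,0,-0.44,0,0,0,10,0,0,0,0,0,0.0418,10,0,0,0,0,0,0.0418,10,0,0,0,0,0,0.0418,10,0,0,0,0,0,0.0418,10,0,0,0,0,0,0.0418,10,0,0,0,0,0,0.0418,10,0,0,0,0,0,0.0418,10,0,0,0,0,0,0.0418,10,0,0,0,0,0,0.0418,10,0,0,0,0,0,0.0418,10]
}}

```text
time_s: 35.4
position: [0.4182, 0.2227, 0.2335]
orientation: [0.0, 1.0, 0.031, -0.001]
wrist_force: [-0.4, 0.3, -1.6]
gripper_width: 0.166
gripper_force: 79.1
```

Request:
{"fn": "move_arm", "kwargs": {
  "targets": [0.265,0.442,0,0,0,0,10,0.265,0.442,0,0,0,0,10,0.265,0.442,0,0,0,0,10,0.265,0.442,0,0,0,0,10,0.265,0.442,0,0,0,0,10,0.265,0.442,0,0,0,0,10,0.265,0.442,0,0,0,0,10,0.265,0.442,0,0,0,0,10,0.265,0.442,0,0,0,0,10,0,0,0.3,0,0,0,10,0,0,0.3,0,0,0,10,0,0,0.3,0,0,0,10,0,0,0,0,0,0,10,0,0,0,0,0,0,10,0,0,0,0,0,0,10]
}}

```text
time_s: 36.9
position: [0.6185, -0.0623, 0.1681]
orientation: [0.0, 0.999, 0.034, 0.001]
wrist_force: [1.3, 0.6, -1.4]
gripper_width: 0.167
gripper_force: 79.3
```

```bash
python3 - <<'E' 2>/dev/null
from h import *
legs((.6187,-.0618,.127),turn=3.9,cur=mpos(4))
E
```

```text
at [618.4 -62.2 168.1] yaw 3.9 t 37.1 j [ 0.16  0.43 -0.09  0.   -1.05  1.48] w 0.168 F [-0.8 -1.1 -2.2]
turn rz total 0.0000: 1 rows of 0.0000
to [618.7 -61.8 127. ] total [ 0.004 -0.005  0.548] 1 rows of [ 0.004 -0.005  0.548]
```

Request:
{"fn": "move_arm", "kwargs": {
  "targets": [0.004,-0.005,0.2,0,0,0,10,0,0,0.12,0,0,0,10,0,0,0,0,0,0,10,0,0,0.05,0,0,0,10,0,0,0.05,0,0,0,10,0,0,0.05,0,0,0,10,0,0,0.06,0,0,0,10,0,0,0,0,0,0,10,0,0,0,0,0,0,10]
}}

```text
time_s: 38.0
position: [0.6182, -0.062, 0.1272]
orientation: [0.0, 0.999, 0.034, 0.0]
wrist_force: [-0.5, 0.9, -0.5]
gripper_width: 0.169
gripper_force: 79.6
```

In the socket again, with the underside at 61 mm and no load. I push and turn.

Request:
{"fn": "move_arm", "kwargs": {
  "targets": [0,0,0.05,0,0,0,10,0,0,0.05,0,0,0,10,0,0,0.01,0,0,0,10,0,0,0,0,0,0,10,0,0,0,0,0,0,10]
}}

```text
time_s: 38.5
position: [0.6185, -0.062, 0.1207]
orientation: [0.0, 0.999, 0.034, 0.001]
wrist_force: [-3.1, 2.2, 10.3]
gripper_width: 0.165
gripper_force: 80.9
```

Request:
{"fn": "move_arm", "kwargs": {
  "targets": [0,0,0,0,0,0.04,10,0,0,0,0,0,0.04,10,0,0,0,0,0,0.04,10,0,0,0,0,0,0.04,10,0,0,0,0,0,0.04,10,0,0,0,0,0,0.04,10,0,0,0,0,0,0.04,10,0,0,0,0,0,0.04,10,0,0,0,0,0,0.02,10,0,0,0,0,0,0.01,10,0,0,0,0,0,0,10,0,0,0,0,0,0,10]
}}

```text
time_s: 39.7
position: [0.6191, -0.0632, 0.1207]
orientation: [0.0, 0.87, -0.493, 0.002]
wrist_force: [-0.8, -2.0, 7.3]
gripper_width: 0.165
gripper_force: 80.6
```

```bash
python3 - <<'E'
from h import *
legs(); print(arm.sense()['moment'])
E
```

```text
at [619.1 -63.2 120.7] yaw -59.0 t 39.7 j [ 0.16  0.47 -0.15  0.   -0.95  0.38] w 0.165 F [-0.8 -2.   7.3]
[-0.87990881  0.41077872  0.14894104]
```

Request:
{"fn": "move_arm", "kwargs": {
  "targets": [0,0,-0.03,0,0,0,10,0,0,0,0,0,0,36,0,0,0,0,0,0,36,0,0,0,0,0,0,36,0,0,-0.3,0,0,0,36,0,0,-0.4,0,0,0,36,0,0,-0.4,0,0,0,36,0,0,0,0,0,-0.0413,36,0,0,0,0,0,-0.0413,36,0,0,0,0,0,-0.0413,36,0,0,0,0,0,-0.0413,36,0,0,0,0,0,-0.0413,36,0,0,0,0,0,-0.0413,36,0,0,0,0,0,-0.0413,36,0,0,0,0,0,-0.0413,36,0,0,0,0,0,0,36]
}}

```text
time_s: 41.3
position: [0.6177, -0.0617, 0.2027]
orientation: [-0.0, 1.0, 0.003, -0.0]
wrist_force: [0.6, -1.3, 0.1]
gripper_width: 0.42
gripper_force: 0.0
```

```bash
python3 - <<'E' 2>/dev/null
from h import *
im,d=avg('top',4); cv2.imwrite('pics/t3.png',cv2.resize(np.clip(im,0,255).astype(np.uint8)[90:330,120:440],(800,600),interpolation=2))
b=np.array([.003,.0012])
for nm,x0 in(('red',(.4284,-.1878)),('black',(.4165,-.093)),('green',(.4268,.126)),('yel',(.4254,.313))):
    mu,a,e,k,c=bar('top',im,d,np.array(x0),.092); print(nm,np.round(mu*1000,1),round(np.degrees(a),1),np.round(e,1),k)
    if nm=='red': r=mu[:2]-b
ims,ds=avg('side',2)
for nm,x0 in (('inA',(.618,.125)),('inB',(.615,.03)),('inC',(.613,-.063))):
    mu,a,e,k,c=bar('side',ims,ds,np.array(x0),.145); print(nm,np.round(mu*1000,1),round(np.degrees(a),1),np.round(e,1),k)
legs((*r,.18),(*r,.069))
E
```

```text
red [ 428.3 -187.9   90.9] 0.2 [17.8 55.2] 145
black [417.1 -93.9  91.5] 2.2 [15.8 58.1] 133
green [nan nan nan] nan [nan nan] 0
yel [425.7 312.9  91.6] 139.3 [17.  55.8] 140
inA [619.8 123.7 142.1] 119.9 [18.3 57.1] 65
inB [615.6  32.7 142. ] 103.7 [16.4 56.5] 69
inC [613.8 -64.2 141.9] 120.5 [16.8 54.4] 75
at [617.9 -61.9 203.2] yaw 0.3 t 41.6 j [ 0.16  0.4  -0.04 -0.   -1.13  1.42] w 0.418 F [ 0.5 -0.4  0.5]
to [ 425.3 -189.1  180. ] total [-2.577  1.681  0.309] 6 rows of [-0.43   0.28   0.051]
to [ 425.3 -189.1   69. ] total [0.   0.   1.48] 3 rows of [0.    0.    0.493]
```

View pics/t3.png

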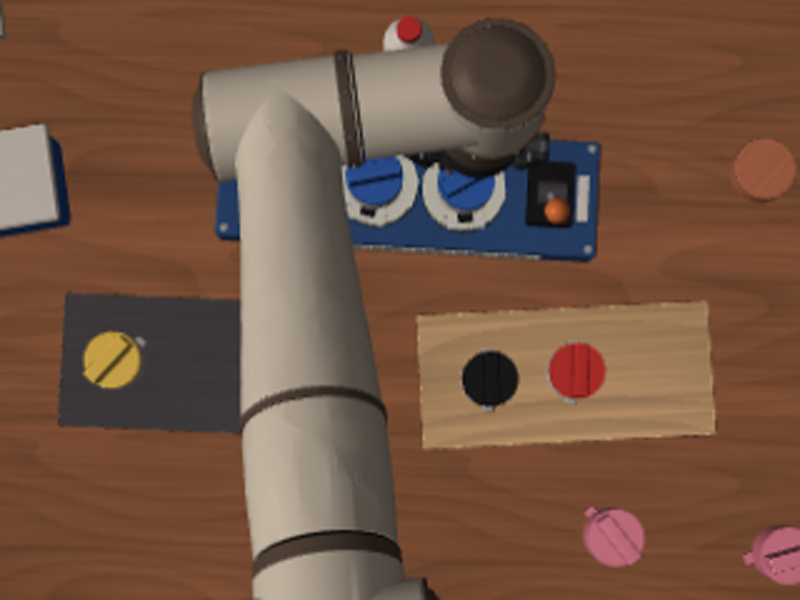

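The picture (crop of top) shows two blue pots visible in their sockets, black standing on the kit board (490,378) next to red (578,370), and yellow in place. The arm covers green. Next is the red pot.

Request:
{"fn": "move_arm", "kwargs": {
  "targets": [-0.43,0.28,0.051,0,0,0,36,-0.43,0.28,0.051,0,0,0,36,-0.43,0.28,0.051,0,0,0,36,-0.43,0.28,0.051,0,0,0,36,-0.43,0.28,0.051,0,0,0,36,-0.43,0.28,0.051,0,0,0,36,0,0,0,0,0,0,36,0,0,0.49,0,0,0,36,0,0,0.49,0,0,0,36,0,0,0.4,0,0,0,36,0,0,0.1,0,0,0,36,0,0,0,0,0,0,36,0,0,0,0,0,0,10,0,0,0,0,0,0,10,0,0,0,0,0,0,10,0,0,0,0,0,0,10]
}}

```text
time_s: 43.2
position: [0.4269, -0.1895, 0.071]
orientation: [0.0, 1.0, 0.004, 0.002]
wrist_force: [0.1, 0.1, 6.2]
gripper_width: 0.167
gripper_force: 81.1
```

```bash
python3 - <<'E' 2>/dev/null
from h import *
s=np.array(arm.sense()['position'])
legs((.4205,.2225,s[2]+.12),cur=s+[0,0,.12])
E
```

```text
at [ 426.9 -189.5  191. ] yaw 0.4 t 43.2 j [-0.07  0.31 -0.58  0.   -0.67  1.65] w 0.167 F [0.1 0.1 6.2]
to [420.5 222.5 191. ] total [-0.047 -5.493 -0.   ] 10 rows of [-0.005 -0.549 -0.   ]
```

Request:
{"fn": "move_arm", "kwargs": {
  "targets": [0,0,-0.4,0,0,0,10,0,0,-0.4,0,0,0,10,0,0,-0.4,0,0,0,10,0,0,-0.4,0,0,0,10,-0.005,-0.549,0,0,0,0,10,-0.005,-0.549,0,0,0,0,10,-0.005,-0.549,0,0,0,0,10,-0.005,-0.549,0,0,0,0,10,-0.005,-0.549,0,0,0,0,10,-0.005,-0.549,0,0,0,0,10,-0.005,-0.549,0,0,0,0,10,-0.005,-0.549,0,0,0,0,10,-0.005,-0.549,0,0,0,0,10,-0.005,-0.549,0,0,0,0,10,0,0,0,0,0,0,10,0,0,0,0,0,0,10,0,0,0,0,0,0,10]
}}

```text
time_s: 44.9
position: [0.4182, 0.2215, 0.1889]
orientation: [0.0, 1.0, 0.003, -0.001]
wrist_force: [-0.1, -0.4, -1.4]
gripper_width: 0.17
gripper_force: 79.9
```

Request:
{"fn": "move_arm", "kwargs": {
  "targets": [0,0,0.4,0,0,0,10,0,0,0.4,0,0,0,10,0,0,0.4,0,0,0,10,0,0,0.3,0,0,0,10,0,0,0.05,0,0,0,10,0,0,0.02,0,0,0,10,0,0,0.02,0,0,0,10,0,0,0,0,0,0,10,0,0,0,0,0,0,10]
}}

```text
time_s: 45.8
position: [0.4194, 0.2228, 0.0711]
orientation: [-0.001, 1.0, 0.003, 0.001]
wrist_force: [-0.1, -0.3, -0.6]
gripper_width: 0.168
gripper_force: 80.1
```

Request:
{"fn": "move_arm", "kwargs": {
  "targets": [0,0,0.008,0,0,0,10,0,0,0,0,0,0,10,0,0,0,0,0,0,36,0,0,0,0,0,0,36,0,0,0,0,0,0,36,0,0,-0.4,0,0,0,36,0,0,-0.5,0,0,0,36,0,0,-0.5,0,0,0,36,0,0,-0.5,0,0,0,0,0,0,0,0,0,0,0,0,0,0,0,0,0,0]
}}

```text
time_s: 46.9
position: [0.4188, 0.2227, 0.2125]
orientation: [-0.001, 1.0, 0.003, 0.0]
wrist_force: [-0.2, 0.4, -0.8]
gripper_width: -0.005
gripper_force: 0.0
```

```bash
python3 - <<'E' 2>/dev/null
from h import *
legs((.524,-.156,.213),(.524,-.156,.123))
E
```

```text
at [418.8 222.7 212.5] yaw 0.4 t 46.9 j [ 0.83  0.14 -0.38 -0.   -1.05  0.75] w -0.005 F [-0.2  0.4 -0.8]
to [ 524. -156.  213.] total [ 1.371  5.058 -0.006] 10 rows of [ 0.137  0.506 -0.001]
to [ 524. -156.  123.] total [0.  0.  1.2] 3 rows of [0.  0.  0.4]
```

Request:
{"fn": "move_arm", "kwargs": {
  "targets": [0.137,0.506,0,0,0,0,0,0.137,0.506,0,0,0,0,0,0.137,0.506,0,0,0,0,0,0.137,0.506,0,0,0,0,0,0.137,0.506,0,0,0,0,0,0.137,0.506,0,0,0,0,0,0.137,0.506,0,0,0,0,0,0.137,0.506,0,0,0,0,0,0.137,0.506,0,0,0,0,0,0.137,0.506,0,0,0,0,0,0,0,0,0,0,0,0,0,0,0,0,0,0,0]
}}

```text
time_s: 48.1
position: [0.523, -0.157, 0.2097]
orientation: [-0.0, 1.0, 0.002, -0.002]
wrist_force: [-0.2, 0.6, -0.4]
gripper_width: 0.003
gripper_force: 0.0
```

```bash
python3 - <<'E' 2>/dev/null
from h import *
im,d=avg('top',4)
for nm,x0 in(('red',(.422,.224)),('black',(.4165,-.093)),('green',(.4268,.126)),('yel',(.4254,.313))):
    mu,a,e,k,c=bar('top',im,d,np.array(x0),.092); print(nm,np.round(mu*1000,1),round(np.degrees(a),1),np.round(e,1),k)
ims,ds=avg('side',2); cv2.imwrite('pics/s4.png',cv2.resize(np.clip(ims,0,255).astype(np.uint8)[150:300,180:380],(800,600),interpolation=2))
for nm,x0 in (('inA',(.618,.125)),('inB',(.615,.03)),('inC',(.613,-.063))):
    mu,a,e,k,c=bar('side',ims,ds,np.array(x0),.145); print(nm,np.round(mu*1000,1),round(np.degrees(a),1),np.round(e,1),k)
legs((.524,-.156,.123),(.622,-.1575,.123))
E
```

```text
red [422.  224.3  91.3] 0.4 [17.1 57. ] 144
black [417.3 -93.8  91.3] 2.5 [16.  58.2] 134
green [426.7 125.8  91.7] 49.9 [16.2 57.2] 133
yel [426.  312.9  91.2] 139.9 [16.9 56.7] 140
inA [620.3 123.8 142.3] 121.7 [17.4 56.5] 61
inB [616.   32.  141.9] 104.4 [17.2 58.7] 70
inC [605.5 -51.  141.7] 101.8 [15.1 25.4] 32
at [ 523.9 -155.3  212. ] yaw 0.5 t 48.4 j [ 0.01  0.27 -0.22 -0.   -1.09  1.57] w 0.0 F [-0.3 -0.1  0.4]
to [ 524. -156.  123.] total [1.000e-03 9.000e-03 1.187e+00] 3 rows of [0.    0.003 0.396]
to [ 622.  -157.5  123. ] total [ 1.306  0.031 -0.   ] 3 rows of [ 0.435  0.01  -0.   ]
```

View pics/s4.png

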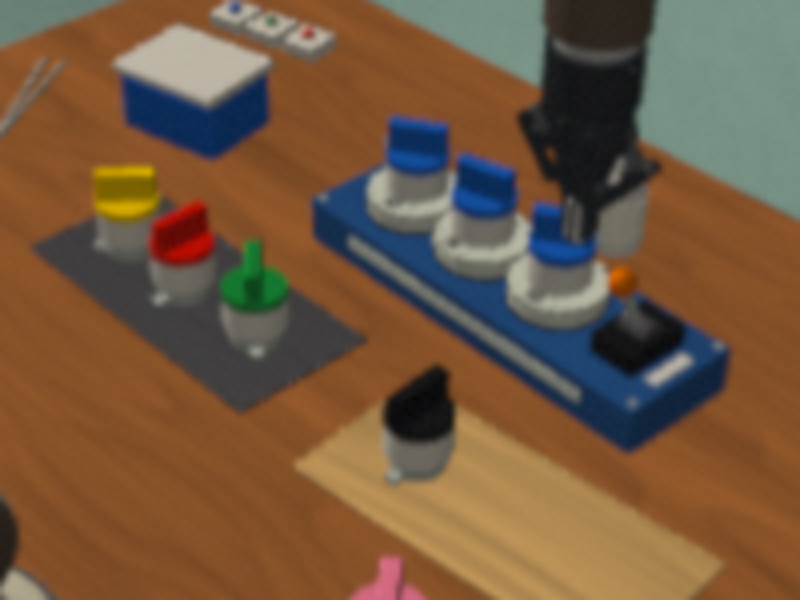

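The side picture shows all three blue pots seated at equal height in the sockets, red between yellow and green on the stock board, and black alone on the kit board. The lever at (625,280) is still off, so I push it now.

Request:
{"fn": "move_arm", "kwargs": {
  "targets": [0,0.005,0.4,0,0,0,0,0,0.005,0.4,0,0,0,0,0,0,0.38,0,0,0,0,0,0,0,0,0,0,0,0.25,0.005,0,0,0,0,0,0.2,0.005,0,0,0,0,0,0.2,0.005,0,0,0,0,0,0.2,0.005,0,0,0,0,0,0.2,0,0,0,0,0,0,0.2,0,0,0,0,0,0,0.05,0,0,0,0,0,0,0,0,0,0,0,0,0,0,0,0,0,0,0,0]
}}

```text
time_s: 49.7
position: [0.6215, -0.1578, 0.1243]
orientation: [0.0, 1.0, 0.003, 0.001]
wrist_force: [0.1, 0.7, -0.8]
gripper_width: -0.002
gripper_force: 0.0
```

```bash
python3 - <<'E' 2>/dev/null
from h import *
im,d=cam('top'); W=world('top',d); im=im.astype(int)
m=(im[...,2]>150)&(im[...,1]<130)&(im[...,0]<80)&(W[...,2]>.11)&(abs(W[...,0]-.62)<.08)&(abs(W[...,1]+.155)<.05)
print(m.sum(),np.round(W[m].mean(0)*1000) if m.any() else '')
ims,ds=cam('side'); W=world('side',ds); im=ims.astype(int)
m=(im[...,2]>150)&(im[...,1]<140)&(im[...,0]<80)&(W[...,2]>.1)&(abs(W[...,0]-.62)<.08)&(abs(W[...,1]+.155)<.05)
print(m.sum(),np.round(W[m].mean(0)*1000) if m.any() else ''); legs()
E
```

```text
0 
0 
at [ 621.3 -157.9  124.1] yaw 0.4 t 49.8 j [ 0.    0.5  -0.09  0.   -0.98  1.57] w 0.001 F [ 0.4 -0.4  0.3]
```

Request:
{"fn": "move_arm", "kwargs": {
  "targets": [0.04,0,0,0,0,0,0,0.04,0,0,0,0,0,0,0.02,0,0,0,0,0,0,0,0,0,0,0,0,0]
}}

```text
time_s: 50.2
position: [0.6257, -0.1581, 0.1232]
orientation: [-0.0, 1.0, 0.003, -0.004]
wrist_force: [-8.2, 0.6, 5.5]
gripper_width: 0.002
gripper_force: 3.9
```

The lever now resists with 8 N, so it is at its end stop. I back off, rise and look.

Request:
{"fn": "move_arm", "kwargs": {
  "targets": [-0.2,0,0,0,0,0,0,-0.4,0,0,0,0,0,0,-0.5,0,0,0,0,0,0,-0.4,0,-0.3,0,0,0,0,0,0,-0.5,0,0,0,0,0,0,-0.5,0,0,0,0,0,0.5,0,0,0,0,0,0,0.5,0,0,0,0,0,0,0.5,0,0,0,0,0,0,0,0,0,0,0,0,0,0,0,0,0,0,0]
}}

```text
time_s: 51.3
position: [0.5172, -0.2719, 0.2207]
orientation: [-0.0, 1.0, 0.002, 0.0]
wrist_force: [-0.6, 0.7, 0.5]
gripper_width: -0.002
gripper_force: 0.0
```

```bash
python3 - <<'E' 2>/dev/null
from h import *
ims,ds=cam('side'); cv2.imwrite('pics/s5.png',cv2.resize(ims[150:300,180:380],(800,600),interpolation=2))
im,d=cam('top'); W=world('top',d); im=im.astype(int)
m=(im[...,2]>130)&(im[...,1]<140)&(im[...,0]<90)&(W[...,2]>.12)&(abs(W[...,0]-.62)<.08)&(abs(W[...,1]+.155)<.03)
print(m.sum(),np.round(W[m].mean(0)*1000) if m.any() else ''); legs()
E
```

```text
0 
at [ 517.3 -270.6  221. ] yaw 0.4 t 51.4 j [-0.2   0.32 -0.11 -0.   -1.14  1.78] w 0.001 F [0.  1.1 0.2]
```

View pics/s5.png

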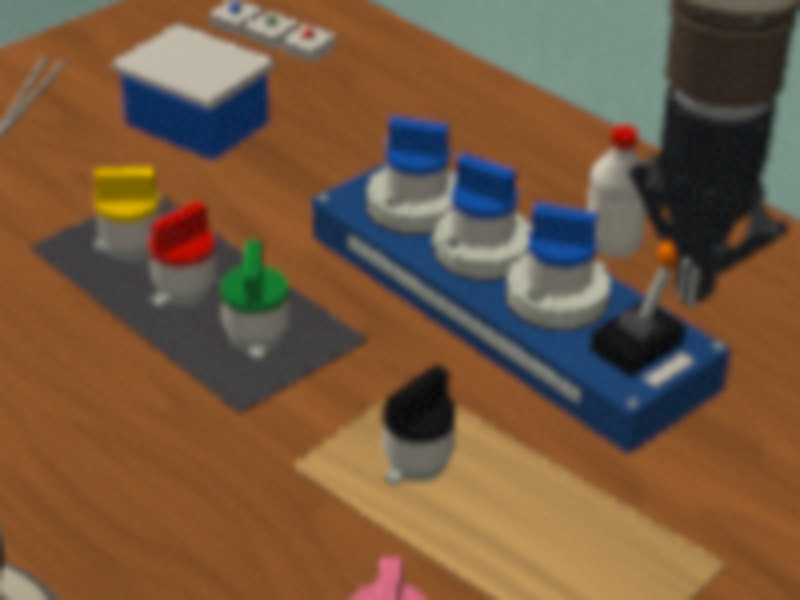

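The side picture shows the lever leaning away from the robot, ball at (667,252), with everything else in place. I check its angle by projection before handing in.

```bash
python3 - <<'E'
from h import *
p=arm.camera_params('side')
for a in (0,.5,.7,.85,.95,1.0):
    t=a-.5; X=np.array([[.6155+.07*np.sin(t),-.1567-.0012*np.sin(t),.072+.07*np.cos(t)]])
    uv=cv2.projectPoints(X,cv2.Rodrigues(np.array(p['R']))[0],np.array(p['t']),np.array(p['intrinsics']),np.array([p['k1'],0,0,0,0.]))[0].ravel(); print(a,np.round(uv,1), np.round((uv-[180,150])*4))
E
```

```text
0 [334.9 221.5] [619. 286.]
0.5 [341.8 215.4] [647. 261.]
0.7 [344.4 214.1] [658. 256.]
0.85 [346.3 213.6] [665. 254.]
0.95 [347.4 213.5] [670. 254.]
1.0 [348.  213.5] [672. 254.]
```

Request:
{"fn": "move_arm", "kwargs": {
  "targets": [-0.4,0.4,-0.2,0,0,0,0,-0.4,0.4,-0.2,0,0,0,0,0,0.5,0,0,0,0,0,0,0.5,0,0,0,0,0,0,0,0,0,0,0,0,0,0,0,0,0,0,0]
}}

```text
time_s: 52.0
position: [0.4582, -0.406, 0.2505]
orientation: [-0.0, 1.0, 0.003, -0.0]
wrist_force: [0.8, 0.0, 0.2]
gripper_width: -0.005
gripper_force: 0.0
```

```bash
python3 - <<'E' 2>/dev/null
from h import *
def ball(im,box):
    h=cv2.cvtColor(im[box[0]:box[1],box[2]:box[3]].clip(0,255).astype(np.uint8),cv2.COLOR_BGR2HSV)
    m=(h[...,0]>5)&(h[...,0]<16)&(h[...,1]>190)&(h[...,2]>110); v,u=np.nonzero(m); return m.sum(),(u.mean()+box[2],v.mean()+box[0])
s4=cv2.resize(cv2.imread('pics/s4.png'),(200,150),interpolation=cv2.INTER_AREA)
n,c=ball(s4,(50,90,140,180)); print('off side',n,c[0]+180,c[1]+150)
im,d=avg('side',3); print('on side',ball(im,(195,240,320,365)))
t0=cv2.imread('pics/top0.png'); print('off top',ball(t0,(150,185,332,352)))
im,d=avg('top',3); print('on top',ball(im,(145,185,328,356)))
p=arm.camera_params('top')
for a in (0,.85,1.0):
    t=a-.5; X=np.array([[.6155+.07*np.sin(t),-.1567,.072+.07*np.cos(t)]])+[[.003,.0012,0]]
    print(a,cv2.projectPoints(X,cv2.Rodrigues(np.array(p['R']))[0],np.array(p['t']),np.array(p['intrinsics']),np.array([p['k1'],0,0,0,0.]))[0].ravel().round(1))
E
```

```text
off side 41 335.5365853658536 218.8780487804878
on side (np.int64(58), (np.float64(347.3103448275862), np.float64(212.82758620689654)))
off top (np.int64(3), (np.float64(343.6666666666667), np.float64(175.33333333333334)))
on top (np.int64(9), (np.float64(345.0), np.float64(150.77777777777777)))
0 [342.7 175.5]
0.85 [343.1 153.3]
1.0 [343. 150.]
```

```bash
python3 - <<'E' 2>/dev/null
from h import *
for nm,im in(('off',cv2.imread('pics/top0.png').astype(float)),('on',load('top')[0])):
    c=im[140:190,328:356]; w=np.clip(c[...,2]-c[...,0]-50,0,None); w[:, 22:]=0
    v,u=np.mgrid[140:190,328:356]; print(nm,(w>0).sum(),(w*u).sum()/w.sum(),(w*v).sum()/w.sum())
d=load('top')[1]; W=world('top',d); m=(W[...,2]>.125)&(abs(W[...,0]-.63)<.05)&(abs(W[...,1]+.156)<.025); print(m.sum(),W[m].mean(0)*1000)
E
```

```text
off 191 340.83855050115653 164.36653816499614
on 185 341.66096386939614 147.59583599141678
71 [ 650.32039837 -156.2561765   141.95898523]
```

```bash
python3 -c "
from workcell import arm
print(arm.sign_off())"
```

```text
the job is handed in; nothing more can be done
None
```

The job is handed in, though sign-off returned no verdict. By the last camera checks all three blue pots are locked in their sockets, black stands on the kit board, red stands on the stock board with yellow and green undisturbed, and the switch reads about 0.97 rad (on).

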